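Jug out of the fridge caddy, lid set to strain

TASK

Get the juice jug ready to serve: lift it out of the clear fridge caddy by its handle (never by the lid, which is only pushed in), keep it upright and set it down, not dropped, wholly on the round cork mat with its spout pointing away from the robot. Turn its lid so that the strainer slots are centred on the spout - the other opening, the wide notch, is not wanted - and leave everything else where it stands.

Things in the scene. Friction and masses are not known exactly. Their poses are not given: they have to be found in the camera images.
- jug_center (a point): the juice jug, plain white plastic, round, 96 mm across at the rim and 83 mm at the base, 186 mm tall to its rim, 199 to the top of the lid and 219 to the top of the lid's bar; 0.35 to 0.6 kg. This point lies on its axis, 93 mm above its underside. Its x axis points to the spout, z up. The handle is on the opposite side (-x). It starts standing in the caddy
- handle (a point): the place to grip on the jug's handle, 84 mm from the jug's axis on the -x side and 165 mm above the jug's underside; axes as the jug's. The handle is a D: a flat-sided upright 20 mm wide (along the jug's y), 12 mm thick (along the jug's x) that reaches from 75 to 187 mm above the underside; pinch it across its 20 mm from straight above. The inside of the upright is 33 mm from the jug's wall
- spout_root (a point): middle of the spout where it meets the lid's rim, 46.5 mm from the jug's axis, 192 mm above the underside: the strainer slots belong here
- spout_tip (a point): outer lip of the spout, 66 mm from the jug's axis
- lid (a joint): angle of the lid in the jug, rad: 0 = strainer slots centred on the spout, grows anticlockwise seen from above; at 3.14 the wide pouring notch is at the spout. The lid is a grey disc 94 mm across that turns both ways on a light, even friction (about 0.025 N m, so the jug need not be held) and stays where it is left
- slots (a point): middle of the row of five narrow strainer slots in the lid's rim, 46.5 mm from the axis, at the height of spout_root; its x axis points outward from the jug's axis. A small moulded rib on the lid points from the bar to the slots. The wide pouring notch is diametrically opposite
- bar (a point): centre of the grip bar on the lid (on the jug's axis, 209 mm above the jug's underside). The bar is 44 mm long, 12 mm wide and 20 mm high above the lid's flat top; its x axis runs along its length and points to the strainer slots
- lid_bar: the same grip bar, as a solid; origin in the middle of its foot on the lid's flat top
- mat: round cork mat, 156 mm across, 5 mm thick, fixed; origin under its centre, axes as the robot's
- caddy: clear fridge caddy, an open box 136 x 290 mm, 65 mm high, walls and floor 4 mm, fixed; origin under its centre, its y axis along its length. The jug stands in its -y end
- jam: jam jar in the caddy, 64 mm across, 95 mm tall; origin under its centre
- can: drink can in the caddy, 52 mm across, 90 mm tall; origin under its centre
- tumbler_a: glass tumbler, 68 mm across, 100 mm tall, beyond the mat; origin under its centre
- tumbler_b: glass tumbler like the other, beyond the mat; origin under its centre
- onion: onion, 74 mm across, 83 mm tall, on the counter; origin under its centre
- tub: white lidded tub, 100 mm across, 72 mm tall, on the counter; origin under its centre
- sauce: brown sauce bottle, 62 mm across, 190 mm tall, on the robot's right; origin under its centre
- carton: blue milk carton, 72 x 72 mm, 218 mm tall, on the robot's right; origin under its centre
Things that resemble listed ones, but are neither listed nor needed, are in the scene too. What is meant by the mat is not orange, and is the smaller of those in its own colour.

How it is judged:
At the end, for the whole second after the job is handed in: The jug stands upright (within 3 degrees) wholly on the cork mat (its axis within 36 mm of the mat's centre), its spout's lip on the mat's far half (15 mm or more beyond its centre), and the middle of the strainer slots is within 8 mm (10 degrees) of the middle of the spout (horizontal distance between jug_center and mat below 0.036 m and height (world z) of jug_center between 0.092 and 0.104 m and angle between jug_center's own z axis and vertical below 0.06 rad and x of spout_tip in the frame of mat above 0.015 m and distance between slots and spout_root below 0.008 m); the robot touches nothing.
It fails at once if the jug is lifted (more than about 3 cm) by the lid's bar (contact force between the fingers and lid_bar above 1 N and height (world z) of jug_center above 0.13 m).
It fails at once if the jug is dropped: let go more than about 2 cm above where it stands (contact force between the fingers and anything else below 0.1 N and height (world z) of jug_center above 0.118 m).
It fails at once if the jug is tipped by more than 25 degrees (angle between jug_center's own z axis and vertical above 0.44 rad).
It fails at once if something else on the counter or in the caddy is shifted by more than 3 cm (distance of any of jam, can, tumbler_a, tumbler_b, onion, tub, sauce, carton from where it was at the start of the episode above 0.03 m).
It also fails if it takes over 72 s, if anything falls off the work surface, if the arm or the gripper's body presses on something with over 40 N, if the wrist force passes 120 N, or if a joint passes its speed limit or range.

ROBOT

A 7-joint arm with a two-finger parallel gripper is mounted at the origin on the work surface. World frame = base frame: x ahead of the robot, y to its left, z up, the work surface at z = 0. Lengths are in m, angles in rad, forces in N, time in s.
With the tool pointing down it reaches from about 0.4 to 0.85 m from the base axis. Payload 10.4 kg.
Tool frame: the origin (TCP) lies at the centre of the arm's flange, where the gripper is bolted on; the fingertips stand 182 mm ahead of it and the grasp point (between the pads) lies 164 mm ahead of it; z points along the fingers, y is the line along which they close (so a half turn about z gives the same grasp; the last joint's range is limited). The gripper opens to 87 mm and grips with 3 to 60 N. Pads are 19 mm wide; open, the fingers measure 117 mm over their backs; the gripper's body (75 mm by 190 mm) begins 51 mm behind the grasp point.
Start: joints at [1.267, 0.332, -0.065, 1.46, 0.022, 1.35, -0.088], TCP at [0.173, -0.601, 0.405] pointing down, gripper open.
Joint ranges: [-2.6, 2.6], [-0.5, 2.12], [-1.47, 1.34], [0.16, 2.42], [-1.27, 4.41], [0.06, 2.06], [-2.6, 2.6]. Speed limits (rad/s): [2.22, 2.22, 2.79, 2.79, 3.14, 3.14, 3.14].

INTERFACE

Orientations are given as a 3x3 rotation matrix whose columns are the frame's x, y, z axes.
In Python, from rig import arm, vision, job gives the robot as it stands.
- The arm moves only by the tool arm_command, never from a script. Its argument "steps" is text: rows parted by semicolons, each of 5 numbers parted by spaces: the finger opening in m, from 0 to 0.087, then the shift along the tool's x, y, z in m, then the turn about the tool's z in degrees. A call has 1 to 5 rows; each row is the pose to reach, as a shift and turn from the pose commanded when the call began, along the tool's axes at that moment; what a row does not reach only later rows make up. A row lasts 1/8 s, in which the tool goes at most 62.5 mm and 10.7 degrees, less where a joint would pass 70% of its speed; a pose out of reach is approached as far as the arm can. A call with a gripper value outside its range is refused whole. The fingers move at their own pace and stop on an object; "newtons" is the grip in N (left out, the last holds). Time passes only in rows, so rows that repeat a pose let the fingers close. It gives the time, the measured TCP pose, the force, the opening and the grip force at its end, in the units of the state.
- arm.read_state(): the state, without advancing time (a new reading comes with each control period).
- vision.snapshot(name): name is "scene" or "top" or "wrist"; returns a dict with "pixels" (480x640x3 uint8, red, green, blue), "fx", "fy", "cx", "cy" (pixels), "k1" (the pictures are not rectified: a ray, as slopes to the right and down, at radius r is drawn at 1 + k1 r^2 times it, then the intrinsics apply), "R" (3x3) and "t" (3): a world point X has camera coordinates R X + t; the wrist camera has in their place "hand_eye" (4x4, takes a point from camera to tool coordinates, whose origin is the TCP and whose axes are the flange's). Camera axes: x right, y down, z forward; pixel columns grow to the right and rows downward; lengths in m; the calibration is good to about 2 mm. A picture is of the moment at which its call begins: read the wrist's pose just before it. There is no depth.
- job.sign_off(): hands the job in; it is judged then, once.
Trained networks look in the newest picture that a camera, given by its name, has taken for a name from the list of things; names that differ only in an ending like _2 or _b are one class to them, and where a whole thing is asked for, a point or a joint stands for the part that bears it (a point fixed in the world has none). Each returns a list of dicts, best first, with "confidence" (0 to 1); they miss things now and then, are a little off and sometimes report something else, mostly with a low value. They report only what shows in the picture. A call takes as long as a camera call. They do not tell look-alikes from the thing itself.
- vision.silhouettes(camera, query): "region" (480x640 bool, what is visible of it) and "bbox" ([centre column, centre row, width, height] in pixels, round what is visible of it).
- vision.tip_of(camera, query): "location" ([row, column] in pixels: a listed point, or the origin of a listed thing).
The state is a dict: "clock": time; "q": joint angles; "joint_velocities": joint speeds; "effort": joint torques, N m; "position": TCP position; "ee_rot": TCP orientation; "contact_force": force on the tool from outside, world axes, zero at the start; "torque": the same for the moment, N m; "grip_width": finger opening in m; "grip_force": force on a finger pad.
Only numpy, scipy, OpenCV 4.12 (cv2) and the standard library are available. Lean on these libraries where they do the work, as an engineer would, in place of code of your own. Each camera call takes 0.05 s, during which the arm holds its last target. There are 200 camera calls.

## Working session

There is one attempt and no reset: what is moved stays moved. The work goes in short steps, Python scripts to look and compute and a tool call to move; the robot and the scene stay as the last step left them, time stands still between calls to the robot, and variables do not carry over. Pictures are saved under pics/ and viewed, at most 10 in all, crops included, and the job is handed in when it is done.

Besides the shell and the picture viewer there is one more tool, called as a command line: name --argument value ..., lists and objects as JSON in quotes. arm_command: Moves the arm, as the interface text tells. Its arguments: {"type":"object","properties":{"steps":{"type":"string"},"newtons":{"type":"number"}},"required":["steps"]}

```bash
mkdir -p pics; ls
cat > h.py <<'E'
import numpy as np, cv2
from rig import arm, vision, job
def snap(n):
    s=arm.read_state(); d=vision.snapshot(n)
    if n=="wrist":
        H=np.array(d["hand_eye"]); T=np.eye(4); T[:3,:3]=s["ee_rot"]; T[:3,3]=s["position"]
        W=T@H; d["C"]=W[:3,3]; d["RW"]=W[:3,:3]
    else:
        R=np.array(d["R"]); d["RW"]=R.T; d["C"]=-R.T@np.array(d["t"])
    return d
def ray(d,px):  # px = (col,row)
    u=np.array([(px[0]-d["cx"])/d["fx"],(px[1]-d["cy"])/d["fy"]]); v=u.copy()
    for _ in range(20): v=u/(1+d["k1"]*(v@v))
    return d["RW"]@np.array([v[0],v[1],1])
def at_z(d,px,z):
    r=ray(d,px); return d["C"]+r*(z-d["C"][2])/r[2]
def proj(d,X):
    p=d["RW"].T@(np.array(X)-d["C"]); v=p[:2]/p[2]; v=v*(1+d["k1"]*(v@v))
    return np.array([d["fx"]*v[0]+d["cx"],d["fy"]*v[1]+d["cy"]])
def save(d,f,crop=None,scale=1):
    im=d["pixels"][:,:,::-1]
    if crop: a,b,c,e=crop; im=im[b:e,a:c]
    cv2.imwrite(f,cv2.resize(im,None,fx=scale,fy=scale,interpolation=cv2.INTER_CUBIC))
E
python3 - <<'E'
from h import *
np.set_printoptions(precision=4,suppress=True)
for n in("top","scene"):
    d=snap(n); save(d,f"pics/{n}0.png"); print(n,d["C"],d["RW"])
    zs=dict(jug_center=.097,handle=.169,spout_root=.196,spout_tip=.196,slots=.196,bar=.213,mat=0,caddy=0,jam=.004,can=.004,tumbler_a=0,onion=0,tub=0,sauce=0,carton=0)
    for q,z in zs.items():
        for r in vision.tip_of(n,q)[:3]:
            l=r["location"]; print(q,round(r["confidence"],2),np.round(l,1),at_z(d,(l[1],l[0]),z)[:2])
s=arm.read_state();print(s["position"],s["ee_rot"],s["clock"])
E
```

```text
pics
top [ 0.3541 -0.0052  1.4991] [[-0.0076 -0.9929  0.1183]
 [-0.9999  0.0087  0.0088]
 [-0.0098 -0.1183 -0.9929]]
jug_center 0.67 [197.4 423. ] [ 0.6373 -0.2592]
handle 0.96 [226.8 432.5] [ 0.5487 -0.2674]
handle 0.53 [230.5 248.4] [0.5434 0.1877]
spout_root 0.58 [171.9 432.6] [ 0.681  -0.2672]
spout_tip 0.65 [164.4 427.3] [ 0.7    -0.2548]
slots 0.57 [194.9 411.3] [ 0.6237 -0.2128]
slots 0.35 [227.2 432. ] [ 0.5437 -0.2609]
bar 0.55 [187.7 429.6] [ 0.6376 -0.255 ]
mat 0.93 [307.9 225.8] [0.3534 0.2732]
mat 0.9 [227.1 247.9] [0.5771 0.2137]
mat 0.79 [334.8 146.4] [0.2793 0.4948]
caddy 0.84 [207.8 389.3] [ 0.628  -0.1813]
jam 0.78 [208.9 376.5] [ 0.6244 -0.145 ]
jam 0.25 [228.1 248.5] [0.5737 0.2114]
can 0.54 [219.7 349.9] [ 0.5946 -0.0705]
can 0.42 [180.5 265. ] [0.7084 0.1662]
tumbler_a 0.8 [183.3 226.1] [0.7027 0.2769]
tumbler_a 0.66 [222.4 351.8] [ 0.5876 -0.0759]
tumbler_a 0.56 [180.8 264.9] [0.7085 0.1669]
onion 0.76 [149.3 325.7] [ 0.7981 -0.0051]
tub 0.94 [297.1 333.8] [ 0.3812 -0.0237]
sauce 0.95 [201.7 479.2] [ 0.6438 -0.4359]
carton 0.8 [244.7 505. ] [ 0.5213 -0.504 ]
ca
[... 688 characters left out ...]
 0.75 [317.8 310.8] [ 0.6355 -0.1813]
caddy 0.48 [303.2 293.4] [ 0.5558 -0.1713]
jam 0.8 [309.4 317.4] [ 0.6361 -0.1447]
jam 0.55 [302.6 294.4] [ 0.5586 -0.1691]
can 0.58 [287.3 316.3] [ 0.5833 -0.0774]
can 0.18 [257.1 382.3] [0.7016 0.1628]
tumbler_a 0.84 [238.  397.8] [0.7027 0.2716]
tumbler_a 0.78 [259.9 384.5] [0.7132 0.1597]
tumbler_a 0.61 [292.8 301.8] [ 0.5547 -0.1222]
onion 0.91 [301.7 380.6] [0.7914 0.0065]
tub 0.68 [245.8 278.6] [ 0.3701 -0.0145]
tub 0.65 [311.8 304.7] [ 0.6059 -0.1751]
sauce 0.57 [378.8 262.7] [ 0.6397 -0.4407]
carton 0.57 [370.2 221.4] [ 0.5178 -0.4955]
[ 0.1732 -0.6005  0.4048] [[ 0.9609  0.2771  0.    ]
 [ 0.2771 -0.9609 -0.0001]
 [-0.      0.0001 -1.    ]] 1.6
```

Run:
```python
import cv2
a=cv2.imread("pics/top0.png")[90:380,110:550]
cv2.imwrite("pics/top0c.png",cv2.resize(a,None,fx=1.8,fy=1.8,interpolation=cv2.INTER_CUBIC))
```

```text
(no output)
```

View pics/top0c.png

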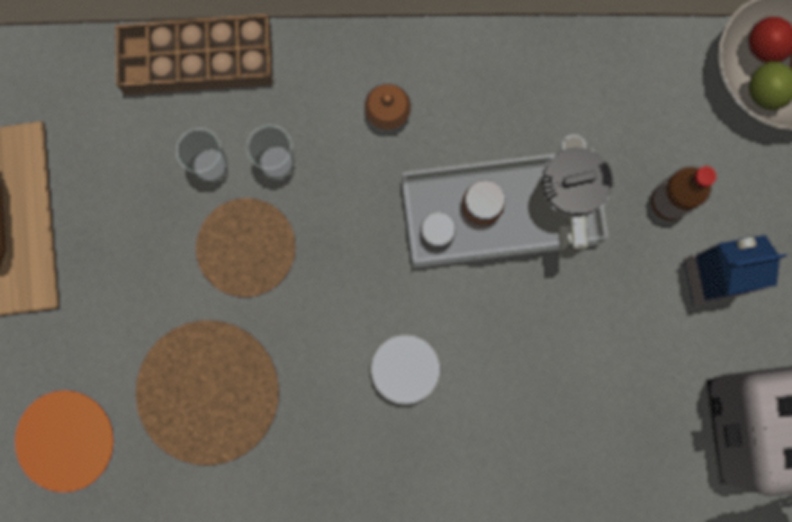

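The smaller cork mat shows at crop (246,246), with the jug at (577,182) and its spout up (+x). The handle is at (579,235), towards the robot. The strainer slots face left (+y) and the wide notch right. I'll raise the arm, then move to view the jug from above.

arm_command --steps "0.087 0 0 -0.06 0; 0.087 0.05 -0.02 -0.1 0; 0.087 0.1 -0.05 -0.1 0; 0.087 0.155 -0.075 -0.1 0; 0.087 0.21 -0.1 -0.1 0"

```text
clock: 2.22
position: [0.3484, -0.4447, 0.5051]
ee_rot: [[0.961, 0.277, 0.0], [0.277, -0.961, -0.001], [0.0, 0.001, -1.0]]
contact_force: [1.2, -0.6, 0.6]
grip_width: 0.0871
grip_force: 0.0
```

arm_command --steps "0.087 0.05 -0.025 0 0; 0.087 0.1 -0.05 0 0; 0.087 0.15 -0.08 0 0; 0.087 0.2 -0.105 0 0; 0.087 0.2 -0.105 0 0"

```text
clock: 2.85
position: [0.5133, -0.2854, 0.5046]
ee_rot: [[0.959, 0.285, 0.001], [0.285, -0.959, 0.002], [0.002, -0.002, -1.0]]
contact_force: [-1.1, -1.0, 0.2]
grip_width: 0.087
grip_force: 0.0
```

Run:
```python
from h import *
np.set_printoptions(precision=4,suppress=True)
d=snap("wrist"); save(d,"pics/w1.png"); print(d["hand_eye"],d["C"])
zs=dict(jug_center=.097,handle=.169,spout_root=.196,spout_tip=.196,slots=.196,bar=.213)
for q,z in zs.items():
    for r in vision.tip_of("wrist",q)[:3]:
        l=r["location"]; print(q,round(r["confidence"],2),np.round(l,1),at_z(d,(l[1],l[0]),z)[:2])
s=arm.read_state();print(s["position"],s["ee_rot"],s["clock"])
```

```text
[[-0.     -0.9529 -0.3033  0.085 ]
 [ 1.      0.0001 -0.0005  0.0007]
 [ 0.0005 -0.3033  0.9529  0.0207]
 [ 0.      0.      0.      1.    ]] [ 0.595  -0.2618  0.484 ]
handle 0.62 [170.4 305.8] [ 0.5524 -0.2634]
spout_tip 0.25 [ 79. 168.] [ 0.5908 -0.15  ]
slots 0.77 [ 56.8 265.7] [ 0.6248 -0.214 ]
slots 0.51 [120.8 468.4] [ 0.6258 -0.3688]
bar 0.79 [ 55.7 330.7] [ 0.636  -0.2581]
[ 0.5096 -0.291   0.5049] [[ 0.9614  0.275  -0.    ]
 [ 0.275  -0.9614 -0.0005]
 [-0.0001  0.0005 -1.    ]] 3.2
```

View pics/w1.png

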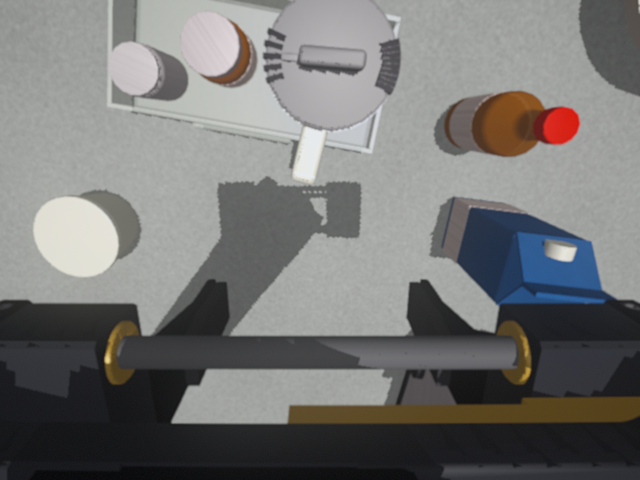

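The wrist view shows the handle upright from (303,178) to (318,128), the lid centred near (332,60), the slots at left (270,57) and the notch at right. The measured handle–axis distance is 84 mm, as it should be.

Run:
```python
from h import *
d=snap("wrist")
# white mask of handle -> centreline on z=.191
for q in("handle",):
    for r in vision.silhouettes("wrist",q)[:2]: print(r["confidence"],r["bbox"])
g=d["pixels"].astype(int)
P=[]
for row in range(134,180,3):
    c=[x for x in range(285,335) if g[row,x].min()>190]
    if c: P.append(at_z(d,((min(c)+max(c))/2,row),.191)[:2]); print(row,min(c),max(c),P[-1].round(4))
P=np.array(P); print("heading",np.degrees(np.polyfit(P[:,0],P[:,1],1)[0]))
```

```text
0.82 [323.2, 89.0, 136.7, 177.9]
134 293 334 [ 0.5798 -0.2684]
137 292 332 [ 0.5773 -0.2679]
140 292 334 [ 0.5754 -0.2693]
143 291 313 [ 0.5709 -0.2618]
146 290 313 [ 0.5686 -0.262 ]
149 290 312 [ 0.5664 -0.2622]
152 289 311 [ 0.564  -0.2621]
155 288 310 [ 0.5615 -0.2619]
158 288 310 [ 0.5593 -0.2625]
161 287 309 [ 0.5569 -0.2624]
164 286 308 [ 0.5545 -0.2622]
167 286 308 [ 0.5522 -0.2628]
170 287 307 [ 0.55   -0.2634]
173 297 306 [ 0.5487 -0.2674]
heading -6.916041704348318
```

arm_command --steps "0.087 0.025 -0.008 0.02 6; 0.087 0.0485 -0.0155 0.06 12; 0.087 0.0485 -0.0155 0.07 12; 0.087 0.0485 -0.0155 0.07 12"

```text
clock: 3.8
position: [0.5521, -0.2624, 0.4346]
ee_rot: [[0.997, 0.072, -0.001], [0.072, -0.997, -0.0], [-0.001, 0.0, -1.0]]
contact_force: [-0.4, -0.5, 1.1]
grip_width: 0.0867
grip_force: 0.0
```

Run:
```python
from h import *
np.set_printoptions(precision=4,suppress=True)
s=arm.read_state();print(s["position"],s["ee_rot"],s["clock"])
d=snap("top"); save(d,"pics/t2.png",(360,140,490,260),5)
d=snap("wrist"); save(d,"pics/w2.png")
for q,z in dict(handle=.169,bar=.213,slots=.196).items():
    for r in vision.tip_of("wrist",q)[:2]:
        l=r["location"]; print(q,round(r["confidence"],2),np.round(l,1),at_z(d,(l[1],l[0]),z)[:2])
```

```text
[ 0.5521 -0.2624  0.4346] [[ 0.9974  0.0719 -0.0011]
 [ 0.0719 -0.9974 -0.0001]
 [-0.0011  0.0001 -1.    ]] 3.8
handle 0.59 [245.  320.4] [ 0.553  -0.2651]
bar 0.76 [123.2 320.1] [ 0.635  -0.2585]
bar 0.57 [245.7 317.4] [ 0.5675 -0.2619]
slots 0.86 [132.6 237.7] [ 0.6264 -0.2122]
```

View pics/w2.png

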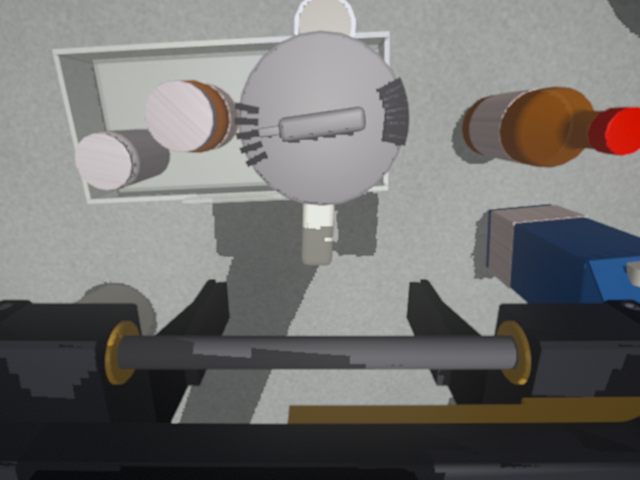

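The view shows the handle (318,235), lid (324,118) and spout (324,15) in line with the tool and centred between the fingers, so I'll descend and grip.

arm_command --steps "0.087 0 0 0.05 0; 0.087 0 0 0.09 0; 0.087 0 0 0.102 0; 0.087 0 0 0.102 0"

```text
clock: 4.55
position: [0.5528, -0.2618, 0.3335]
ee_rot: [[0.997, 0.071, 0.0], [0.071, -0.997, -0.0], [0.0, 0.0, -1.0]]
contact_force: [0.4, 0.1, 0.8]
grip_width: 0.0871
grip_force: 0.0
```

arm_command --steps "0.01 0 0 0 0; 0.01 0 0 0 0; 0.01 0 0 0 0; 0.01 0 0 0 0; 0.01 0 0 0 0" --newtons 60

```text
clock: 5.18
position: [0.5526, -0.2616, 0.3328]
ee_rot: [[0.997, 0.071, 0.0], [0.071, -0.997, -0.0], [0.0, 0.0, -1.0]]
contact_force: [-0.0, -0.4, 0.4]
grip_width: 0.0449
grip_force: 0.0
```

arm_command --steps "0.01 0 0 0 0; 0.01 0 0 -0.005 0; 0.01 0 0 -0.01 0; 0.01 0 0 -0.015 0; 0.01 0 0 -0.015 0"

```text
clock: 5.8
position: [0.5526, -0.2616, 0.3478]
ee_rot: [[0.997, 0.071, -0.0], [0.071, -0.997, -0.0], [-0.0, 0.0, -1.0]]
contact_force: [-0.2, 0.7, -5.3]
grip_width: 0.0196
grip_force: 59.6
```

Run:
```python
from h import *
np.set_printoptions(precision=4,suppress=True)
s=arm.read_state();print({k:s[k] for k in("position","contact_force","torque","grip_width","grip_force","clock")})
d=snap("wrist"); save(d,"pics/w3.png")
```

```text
{'position': array([ 0.5526, -0.2616,  0.3478]), 'contact_force': array([-0.1641,  0.7191, -5.2902]), 'torque': array([-0.0024,  0.3755, -0.0205]), 'grip_width': 0.019559483015169393, 'grip_force': 59.62665542552713, 'clock': 5.8}
```

View pics/w3.png

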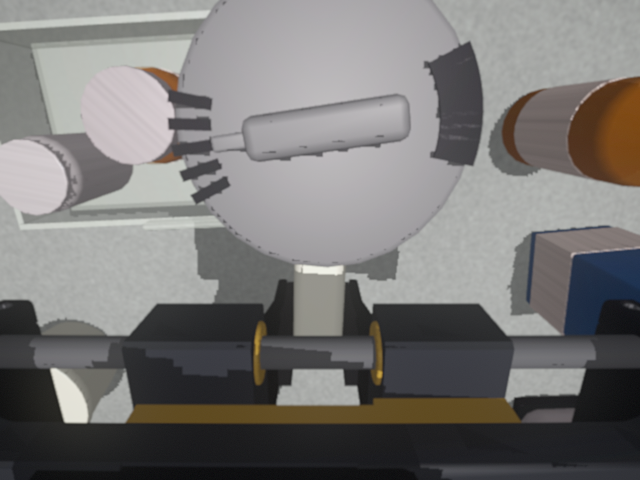

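Grip is firm at 60 N on a 19.6 mm width, and the jug's weight (about 0.54 kg) is carried. Next I'll lift it clear of the caddy.

arm_command --steps "0.01 0 0 -0.025 0; 0.01 0 0 -0.055 0; 0.01 0 0 -0.085 0; 0.01 0 0 -0.115 0; 0.01 0 0 -0.14 0"

```text
clock: 6.48
position: [0.5526, -0.2615, 0.4886]
ee_rot: [[0.997, 0.071, -0.0], [0.071, -0.997, -0.0], [-0.0, 0.0, -1.0]]
contact_force: [0.1, -0.8, -5.6]
grip_width: 0.0195
grip_force: 59.8
```

Run:
```python
from h import *
np.set_printoptions(precision=4,suppress=True)
s=arm.read_state();print({k:s[k] for k in("position","contact_force","torque","grip_width","grip_force","clock")})
d=snap("scene"); save(d,"pics/s3.png",(200,160,420,340),3.5)
```

```text
{'position': array([ 0.5526, -0.2615,  0.4886]), 'contact_force': array([ 0.1338, -0.7655, -5.6463]), 'torque': array([-0.051 ,  0.4458,  0.0003]), 'grip_width': 0.019485325097947336, 'grip_force': 59.77134348708205, 'clock': 6.475}
```

View pics/s3.png

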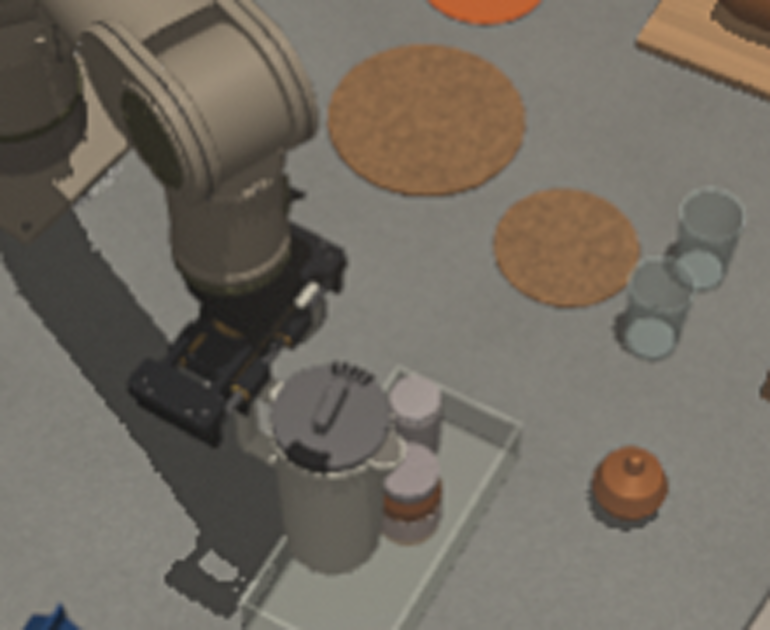

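The jug hangs upright by its handle, clear of the caddy. I'll carry it to the mat.

arm_command --steps "0.01 0 -0.02 -0.01 0; 0.01 0 -0.06 -0.01 0; 0.01 -0.005 -0.11 -0.01 0; 0.01 -0.01 -0.16 -0.01 0; 0.01 -0.012 -0.21 -0.01 0"

```text
clock: 7.15
position: [0.5248, -0.0505, 0.4968]
ee_rot: [[0.997, 0.072, -0.001], [0.072, -0.997, -0.0], [-0.001, -0.0, -1.0]]
contact_force: [1.0, 0.3, -4.6]
grip_width: 0.0198
grip_force: 59.8
```

arm_command --steps "0.01 -0.004 -0.05 0 0; 0.01 -0.007 -0.1 0 0; 0.01 -0.009 -0.15 0 0; 0.01 -0.012 -0.2 0 0; 0.01 -0.014 -0.24 0 0"

```text
clock: 7.78
position: [0.4931, 0.1883, 0.4969]
ee_rot: [[0.997, 0.074, -0.001], [0.074, -0.997, -0.0], [-0.001, -0.0, -1.0]]
contact_force: [2.2, -0.4, -4.3]
grip_width: 0.0191
grip_force: 59.8
```

arm_command --steps "0.01 0 -0.018 0 0; 0.01 0 -0.027 0 0; 0.01 0 -0.027 0 0; 0.01 0 -0.027 0 0"

```text
clock: 8.28
position: [0.493, 0.2113, 0.4975]
ee_rot: [[0.998, 0.07, -0.0], [0.07, -0.998, -0.001], [-0.0, 0.001, -1.0]]
contact_force: [0.9, -0.1, -5.1]
grip_width: 0.0193
grip_force: 59.8
```

Run:
```python
from h import *
np.set_printoptions(precision=4,suppress=True)
s=arm.read_state();print({k:s[k] for k in("position","ee_rot","contact_force","torque","grip_width","grip_force","clock")})
d=snap("scene"); save(d,"pics/s4.png",(240,100,460,280),3.5)
# lid ellipse from wrist view -> height
w=snap("wrist"); cv2.imwrite("pics/w4.png",w["pixels"][:,:,::-1])
for n in ("scene","top","wrist"):
    D=snap(n)
    for q in("bar","slots","spout_root","spout_tip","handle"):
        for r in vision.tip_of(n,q)[:1]:
            l=r["location"]; print(n,q,round(r["confidence"],2),np.round(l,1))
```

```text
{'position': array([0.493 , 0.2113, 0.4975]), 'ee_rot': array([[ 0.9976,  0.0698, -0.0002],
       [ 0.0698, -0.9976, -0.0007],
       [-0.0003,  0.0007, -1.    ]]), 'contact_force': array([ 0.9312, -0.1492, -5.0876]), 'torque': array([-0.0175,  0.4231, -0.0087]), 'grip_width': 0.01933935251376005, 'grip_force': 59.771596679929644, 'clock': 8.275}
scene slots 0.57 [158.  378.3]
scene spout_root 0.95 [171.3 378.7]
scene spout_tip 0.78 [173.9 387.7]
scene handle 0.98 [161.2 345.3]
top bar 0.64 [200.5 220.5]
top spout_root 0.69 [180.6 222.8]
top spout_tip 0.95 [176.2 221.2]
wrist bar 0.68 [125.3 322.6]
wrist slots 0.9 [146.9 181.5]
wrist handle 0.71 [316.2 318.7]
```

View pics/s4.png

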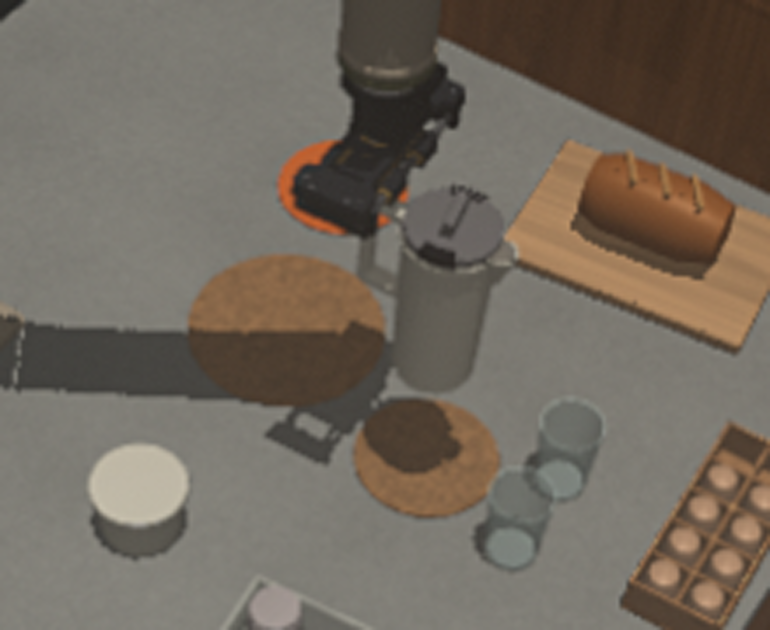

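The jug is upright above the mat. I'll lower it in two fast calls, then slowly while watching the force.

arm_command --steps "0.01 0 0 0.03 0; 0.01 0 0 0.065 0; 0.01 0 0 0.1 0; 0.01 0 0 0.13 0; 0.01 0 0 0.135 0"

```text
clock: 9.9
position: [0.4923, 0.2119, 0.361]
ee_rot: [[0.997, 0.071, -0.003], [0.071, -0.997, -0.001], [-0.003, 0.001, -1.0]]
contact_force: [0.3, -0.2, -3.8]
grip_width: 0.0195
grip_force: 59.9
```

arm_command --steps "0.01 0 0 0.003 0; 0.01 0 0 0.006 0; 0.01 0 0 0.009 0; 0.01 0 0 0.011 0; 0.01 0 0 0.012 0"

```text
clock: 10.52
position: [0.4927, 0.2123, 0.3507]
ee_rot: [[0.997, 0.071, 0.0], [0.071, -0.997, -0.0], [0.0, 0.0, -1.0]]
contact_force: [0.1, -0.0, -6.0]
grip_width: 0.0197
grip_force: 59.9
```

arm_command --steps "0.01 0 0 0.002 0; 0.01 0 0 0.004 0; 0.01 0 0 0.006 0; 0.01 0 0 0.006 0"

```text
clock: 11.02
position: [0.4927, 0.2123, 0.3445]
ee_rot: [[0.997, 0.071, -0.0], [0.071, -0.997, -0.0], [-0.0, 0.0, -1.0]]
contact_force: [-0.0, -0.7, -4.0]
grip_width: 0.0195
grip_force: 59.9
```

arm_command --steps "0.01 0 0 0.002 0; 0.01 0 0 0.003 0; 0.01 0 0 0.003 0"

```text
clock: 11.4
position: [0.4922, 0.2129, 0.3429]
ee_rot: [[0.997, 0.072, -0.0], [0.072, -0.997, -0.0], [-0.0, 0.0, -1.0]]
contact_force: [-8.0, -2.4, 7.7]
grip_width: 0.0196
grip_force: 59.9
```

arm_command --steps "0.01 0 0 0.001 0; 0.01 0 0 0.002 0; 0.01 0 0 0.002 0"

```text
clock: 11.78
position: [0.4916, 0.2133, 0.3424]
ee_rot: [[0.997, 0.072, -0.001], [0.072, -0.997, -0.001], [-0.001, 0.001, -1.0]]
contact_force: [-18.3, -5.1, 26.4]
grip_width: 0.0193
grip_force: 59.9
```

Run:
```python
from h import *
np.set_printoptions(precision=4,suppress=True)
s=arm.read_state();print({k:s[k] for k in("position","contact_force","torque","clock")})
d=snap("scene"); save(d,"pics/s5.png",(280,140,420,260),5)
```

```text
{'position': array([0.4916, 0.2133, 0.3424]), 'contact_force': array([-18.2937,  -5.0984,  26.4425]), 'torque': array([-1.3832,  4.1564, -0.0652]), 'clock': 11.775}
```

View pics/s5.png

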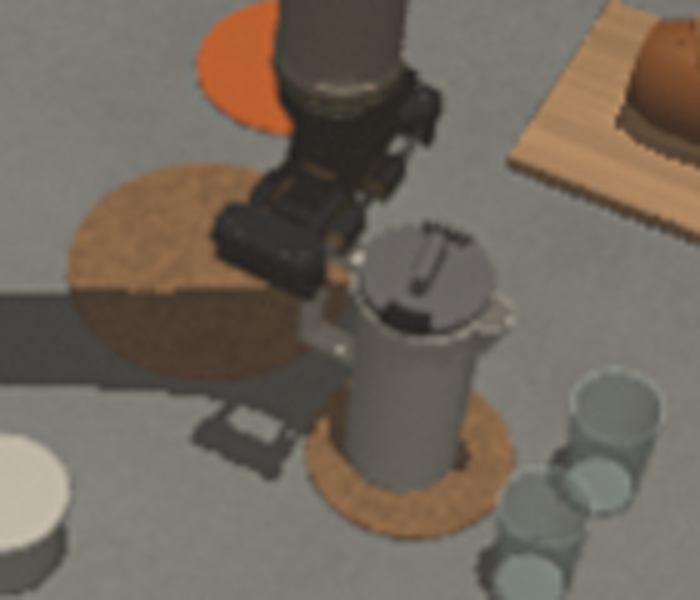

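The jug stands centred on the mat. I'll ease off the press, release and rise.

arm_command --steps "0.01 0 0 -0.002 0; 0.01 0 0 -0.002 0; 0.06 0 0 -0.002 0; 0.06 0 0 -0.002 0; 0.06 0 0 -0.002 0"

```text
clock: 12.45
position: [0.493, 0.2123, 0.3419]
ee_rot: [[0.997, 0.071, 0.001], [0.071, -0.997, 0.0], [0.001, -0.0, -1.0]]
contact_force: [0.4, 0.4, -0.9]
grip_width: 0.0412
grip_force: 0.0
```

arm_command --steps "0.06 0 0 0 0; 0.06 0 0 0 0; 0.06 0 0 -0.04 0; 0.06 0 0 -0.09 0; 0.06 0 0 -0.12 0"

```text
clock: 13.08
position: [0.4927, 0.2126, 0.4642]
ee_rot: [[0.997, 0.071, 0.002], [0.071, -0.997, 0.001], [0.002, -0.001, -1.0]]
contact_force: [0.5, -0.2, 0.3]
grip_width: 0.0601
grip_force: 0.0
```

Run:
```python
from h import *
np.set_printoptions(precision=4,suppress=True)
s=arm.read_state();print({k:s[k] for k in("position","ee_rot","grip_width","q","clock")})
for n in ("wrist","top","scene"):
    d=snap(n)
    if n=="wrist": save(d,"pics/w6.png")
    for q,z in dict(handle=.17,bar=.214,slots=.197,spout_root=.197,spout_tip=.197,mat=0).items():
        for r in vision.tip_of(n,q)[:3 if q=="mat" else 1]:
            l=r["location"]; print(n,q,round(r["confidence"],2),np.round(l,1),at_z(d,(l[1],l[0]),z)[:2])
```

```text
{'position': array([0.4927, 0.2126, 0.4642]), 'ee_rot': array([[ 0.9974,  0.0714,  0.0023],
       [ 0.0714, -0.9974,  0.0007],
       [ 0.0024, -0.0005, -1.    ]]), 'grip_width': 0.06012571190505319, 'q': array([ 0.1449,  0.1713, -0.7146,  1.5721,  0.1136,  1.438 , -2.0766]), 'clock': 13.075}
wrist handle 0.67 [239.1 320. ] [0.4895 0.2103]
wrist bar 0.77 [127.5 323.5] [0.5734 0.2146]
wrist slots 0.87 [142.1 251.3] [0.5607 0.2602]
wrist spout_root 0.65 [ 50.9 322.4] [0.6174 0.2184]
wrist spout_tip 0.69 [ 15.5 323.7] [0.6364 0.2191]
wrist mat 0.64 [291.9 262.2] [0.3564 0.2759]
wrist mat 0.32 [127.6 320.3] [0.5689 0.2149]
top handle 0.56 [149.  324.9] [ 0.7485 -0.0031]
top bar 0.71 [220.1 217.7] [0.563  0.2555]
top slots 0.8 [220.8 215.9] [0.5641 0.2634]
top spout_root 0.67 [198.8 237.8] [0.6178 0.2104]
top spout_tip 0.38 [217.2 235.9] [0.5724 0.2145]
top mat 0.82 [334.2 146.3] [0.281  0.4952]
top mat 0.75 [310.7 224.2] [0.3457 0.2776]
top mat 0.64 [231.2 247.4] [0.5656 0.215 ]
scene handle 0.96 [192.7 347.5] [0.5044 0.216 ]
scene bar 0.47 [314.2 313.7] [ 0.6997 -0.2563]
scene slots 0.9 [185.6 369.2] [0.5587 0.2674]
scene spout_root 0.95 [200.  375.4] [0.6105 0.2248]
scene spout_tip 0.69 [205.8 381.8] [0.6414 0.216 ]
scene mat 0.95 [194.1 321.6] [0.3535 0.2783]
scene mat 0.73 [231.3 359.7] [0.5721 0.2142]
scene mat 0.54 [150.  337.2] [0.2656 0.5155]
```

View pics/w6.png

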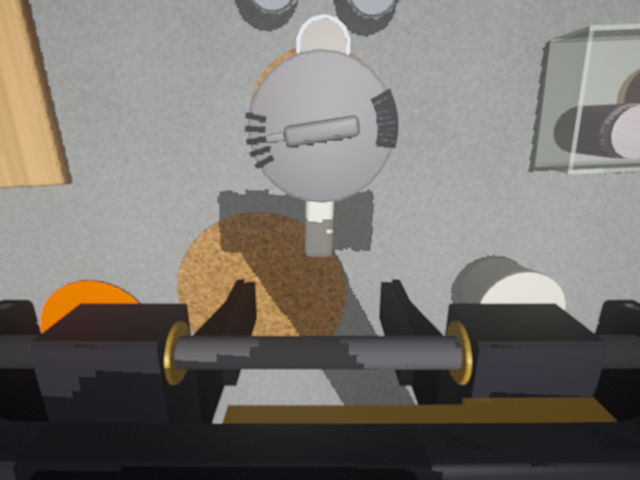

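The jug stands at about (0.574, 0.215) on the mat, spout away. The slots are at left (258,139), the bar runs from (288,135) to (356,125), so the lid is at about +100°. I'll move above the bar and start turning the gripper to pinch it.

arm_command --steps "0.06 0.02 0.001 0 10; 0.06 0.045 0.002 0 20; 0.06 0.065 0.003 0 30; 0.06 0.0807 0.0037 0 40; 0.06 0.0807 0.0037 0 40"

```text
clock: 14.75
position: [0.5704, 0.2147, 0.4507]
ee_rot: [[0.845, -0.535, -0.02], [-0.535, -0.845, -0.011], [-0.011, 0.019, -1.0]]
contact_force: [-0.2, 0.4, -1.0]
grip_width: 0.0599
grip_force: 0.0
```

arm_command --steps "0.06 0 0 0 10; 0.06 0 0 0 20; 0.06 0 0 0 30; 0.06 0 0 0 40; 0.06 0 0 0 40"

```text
clock: 15.38
position: [0.5772, 0.2086, 0.4311]
ee_rot: [[0.594, -0.798, -0.101], [-0.804, -0.595, -0.022], [-0.042, 0.094, -0.995]]
contact_force: [1.2, -1.1, -2.6]
grip_width: 0.0599
grip_force: 0.0
```

Run:
```python
from h import *
np.set_printoptions(precision=4,suppress=True)
s=arm.read_state();print({k:s[k] for k in("position","ee_rot","grip_width","q","clock")})
d=snap("wrist"); save(d,"pics/w7.png")
for q,z in dict(handle=.17,bar=.214,slots=.197,spout_root=.197).items():
  for r in vision.tip_of("wrist",q)[:1]:
    l=r["location"]; print(q,round(r["confidence"],2),np.round(l,1),at_z(d,(l[1],l[0]),z)[:2])
```

```text
{'position': array([0.5772, 0.2086, 0.4311]), 'ee_rot': array([[ 0.5936, -0.7984, -0.1005],
       [-0.8036, -0.5947, -0.0223],
       [-0.0419,  0.094 , -0.9947]]), 'grip_width': 0.05986879418865406, 'q': array([-1.1659,  0.5117,  1.0827,  1.4487, -0.4369,  1.551 , -2.5875]), 'clock': 15.375}
handle 0.62 [297.5 377.8] [0.4909 0.2099]
bar 0.93 [269.9 284.2] [0.573  0.2135]
slots 0.98 [321.9 253.1] [0.5637 0.2617]
```

View pics/w7.png

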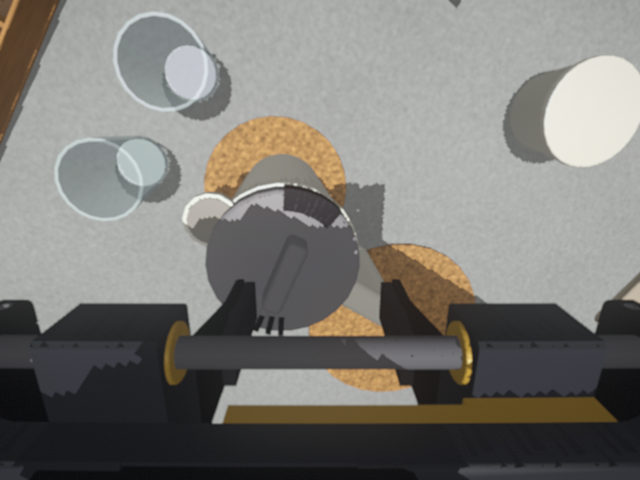

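The picture shows the turn going the wrong way. A positive turn drives joint 7 to its −2.6 limit, so the tool tilted, though it stays clear of the bar. I'll rise and turn back to reach the bar from the other side (heading 103°), so the lid turn then ends at the earlier heading, near 3.5°.

arm_command --steps "0.06 0 0 -0.02 10; 0.06 0 0 -0.03 0; 0.06 0 0 -0.03 -10; 0.06 0 0 -0.03 -20; 0.06 0 0 -0.03 -30"

```text
clock: 16.25
position: [0.581, 0.2089, 0.46]
ee_rot: [[0.917, -0.385, -0.103], [-0.389, -0.921, -0.021], [-0.087, 0.059, -0.995]]
contact_force: [-0.5, 0.0, 0.2]
grip_width: 0.0602
grip_force: 0.0
```

arm_command --steps "0.06 0 0 0 -10; 0.06 0 0 0 -20; 0.06 0 0 0 -30; 0.06 0 0 0 -40; 0.06 0 0 0 -50"

```text
clock: 16.88
position: [0.5808, 0.209, 0.4607]
ee_rot: [[0.884, 0.456, -0.101], [0.456, -0.89, -0.02], [-0.1, -0.028, -0.995]]
contact_force: [0.5, 0.5, -0.8]
grip_width: 0.0599
grip_force: 0.0
```

Run:
```python
from h import *
np.set_printoptions(precision=4,suppress=True)
s=arm.read_state();print({k:s[k] for k in("position","ee_rot","grip_width","q","clock")})
```

```text
{'position': array([0.5808, 0.209 , 0.4607]), 'ee_rot': array([[ 0.8843,  0.4557, -0.1014],
       [ 0.4561, -0.8897, -0.0205],
       [-0.0996, -0.0282, -0.9946]]), 'grip_width': 0.05990019932946145, 'q': array([-1.0932,  0.4581,  0.9727,  1.3871, -0.3694,  1.5931, -1.2364]), 'clock': 16.875}
```

The turn back works, with joint 7 now free, but the commanded tool axis keeps about 6° of tilt from the limit. That is tolerable for a light pinch on the bar, since turning about the tool axis keeps the grasp point fixed. I'll turn on towards 103°.

arm_command --steps "0.06 0.005 0 0 -10; 0.06 0.01 0 0 -20; 0.06 0.0204 -0.0014 -0.002 -30; 0.06 0.0204 -0.0014 -0.002 -40; 0.06 0.0204 -0.0014 -0.002 -50"

```text
clock: 17.5
position: [0.5984, 0.2195, 0.4609]
ee_rot: [[0.219, 0.97, -0.101], [0.975, -0.223, -0.021], [-0.042, -0.094, -0.995]]
contact_force: [-0.1, 0.8, 0.5]
grip_width: 0.0605
grip_force: 0.0
```

arm_command --steps "0.06 0 0 0 -10; 0.06 0 0 0 -20; 0.06 0 0 0 -26; 0.06 0 0 0 -26; 0.06 0 0 0 -26"

```text
clock: 18.12
position: [0.5984, 0.2195, 0.4611]
ee_rot: [[-0.219, 0.971, -0.1], [0.976, 0.218, -0.021], [0.001, -0.103, -0.995]]
contact_force: [0.7, -0.7, 0.4]
grip_width: 0.0598
grip_force: 0.0
```

Run:
```python
from h import *
np.set_printoptions(precision=4,suppress=True)
s=arm.read_state();print({k:s[k] for k in("position","ee_rot","grip_width","q","clock")})
R=np.array(s["ee_rot"]);p=s["position"];print("axis at .216",p+R[:,2]*(.216-p[2])/R[2,2])
d=snap("wrist"); save(d,"pics/w8.png")
for q,z in dict(handle=.17,bar=.214,slots=.197,spout_root=.197).items():
  for r in vision.tip_of("wrist",q)[:1]:
    l=r["location"]; print(q,round(r["confidence"],2),np.round(l,1),at_z(d,(l[1],l[0]),z)[:2])
```

```text
{'position': array([0.5984, 0.2195, 0.4611]), 'ee_rot': array([[-0.2187,  0.9706, -0.1004],
       [ 0.9758,  0.2177, -0.0213],
       [ 0.0012, -0.1026, -0.9947]]), 'grip_width': 0.05981429486605738, 'q': array([-0.9001,  0.4338,  0.6938,  1.3172, -0.2752,  1.5883, -0.0091]), 'clock': 18.125}
axis at .216 [0.5737 0.2142 0.216 ]
handle 0.87 [205.3 213.2] [0.4869 0.2148]
bar 0.66 [248.4 314.4] [0.5721 0.2166]
slots 0.65 [172.4 316.9] [0.5617 0.2624]
spout_root 0.21 [163.8 463.8] [0.6507 0.2892]
```

View pics/w8.png

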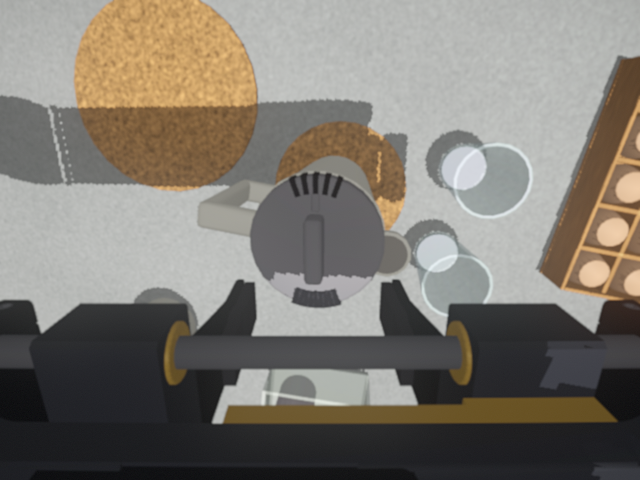

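In this view the bar (314,250) lies parallel to the tool's x axis and centred between the fingers. The slots are at (316,185) and the handle is at left. I'll descend and pinch the bar lightly.

arm_command --steps "0.04 0 0 0.01 0; 0.04 0 0 0.03 0; 0.04 0 0 0.05 0; 0.04 0 0 0.06 0; 0.04 0 0 0.067 0"

```text
clock: 19.0
position: [0.5916, 0.2183, 0.3937]
ee_rot: [[-0.22, 0.97, -0.101], [0.975, 0.219, -0.023], [0.0, -0.103, -0.995]]
contact_force: [-0.4, 0.3, 0.6]
grip_width: 0.0401
grip_force: 0.0
```

arm_command --steps "0.005 0 0 0 0; 0.005 0 0 0 0; 0.005 0 0 0 0; 0.005 0 0 0 0; 0.005 0 0 0 0" --newtons 8

```text
clock: 19.62
position: [0.5917, 0.2182, 0.3946]
ee_rot: [[-0.22, 0.97, -0.1], [0.975, 0.219, -0.022], [0.0, -0.102, -0.995]]
contact_force: [-0.7, -0.3, 3.5]
grip_width: 0.0124
grip_force: 8.0
```

Width 12.4 mm confirms the pinch is on the bar. I'll turn the lid clockwise.

arm_command --steps "0.005 0 0 0 7; 0.005 0 0 0 14; 0.005 0 0 0 21; 0.005 0 0 0 28; 0.005 0 0 0 35"

```text
clock: 20.25
position: [0.5918, 0.2183, 0.3948]
ee_rot: [[0.38, 0.92, -0.1], [0.923, -0.383, -0.022], [-0.058, -0.084, -0.995]]
contact_force: [-1.1, -0.2, 4.2]
grip_width: 0.0119
grip_force: 8.0
```

```bash
cat > chk.py <<'E'
from h import *
np.set_printoptions(precision=4,suppress=True)
s=arm.read_state();print({k:s[k] for k in("position","contact_force","torque","grip_width","q","clock")})
R=np.array(s["ee_rot"]);print("tool heading",np.degrees(np.arctan2(R[1,0],R[0,0])))
for n in("wrist","scene","top"):
  d=snap(n)
  for q,z in dict(handle=.17,bar=.214,slots=.197,spout_root=.197,spout_tip=.197,jug_center=.098).items():
    for r in vision.tip_of(n,q)[:2]:
      l=r["location"]; print(n,q,round(r["confidence"],2),np.round(l,1),at_z(d,(l[1],l[0]),z)[:2])
E
python3 chk.py
```

```text
{'position': array([0.5918, 0.2183, 0.3948]), 'contact_force': array([-1.0706, -0.2325,  4.2074]), 'torque': array([0.0382, 0.1043, 0.0395]), 'grip_width': 0.011917721592319793, 'q': array([-0.9927,  0.4775,  0.804 ,  1.4459, -0.3408,  1.4659, -0.5673]), 'clock': 20.25}
tool heading 67.65477189999162
wrist handle 0.71 [305.7 204.1] [0.4912 0.2126]
wrist bar 0.55 [295.6 316. ] [0.5754 0.2171]
wrist slots 0.68 [193.8 317.2] [0.5922 0.2595]
wrist slots 0.19 [309.2 205. ] [0.5084 0.2216]
wrist spout_root 0.8 [246.8 403.7] [0.6218 0.2191]
wrist spout_tip 0.93 [230.6 442.7] [0.6417 0.2206]
scene handle 0.93 [192.5 343.2] [0.4918 0.2079]
scene bar 0.59 [191.3 367.8] [0.5755 0.229 ]
scene bar 0.23 [285.3 318.8] [ 0.6555 -0.1693]
scene slots 0.88 [191.9 378.3] [0.5994 0.2617]
scene slots 0.72 [377.5 263. ] [ 0.6966 -0.4867]
scene spout_tip 0.71 [205.3 382.1] [0.6411 0.2184]
scene jug_center 0.84 [217.2 359.2] [0.5703 0.1997]
top handle 0.79 [250.6 241.6] [0.4935 0.2039]
top handle 0.28 [244.9 505.1] [ 0.5019 -0.4476]
top bar 0.66 [196.9 237.6] [0.6191 0.2081]
top spout_root 0.87 [198.6 236.4] [0.6184 0.2139]
top spout_tip 0.33 [296.7 332.9] [ 0.3786 -0.0192]
top jug_center 0.64 [225.6 242.9] [0.5666 0.2125]
```

The lid turns with the gripper, slots now at about 68°, and the jug has not moved. I'll continue.

arm_command --steps "0.005 0 0 0 7; 0.005 0 0 0 14; 0.005 0 0 0 21; 0.005 0 0 0 28; 0.005 0 0 0 35"

```text
clock: 21.92
position: [0.5917, 0.2183, 0.3947]
ee_rot: [[0.838, 0.537, -0.1], [0.538, -0.843, -0.022], [-0.096, -0.035, -0.995]]
contact_force: [-0.9, -0.7, 5.2]
grip_width: 0.0118
grip_force: 8.0
```

arm_command --steps "0.005 0 0 0 7; 0.005 0 0 0 14; 0.005 0 0 0 21; 0.005 0 0 0 29; 0.005 0 0 0 29"

```text
clock: 22.55
position: [0.5917, 0.2186, 0.3945]
ee_rot: [[0.993, 0.067, -0.1], [0.065, -0.998, -0.022], [-0.101, 0.015, -0.995]]
contact_force: [-1.7, 1.0, 5.7]
grip_width: 0.0123
grip_force: 8.1
```

```bash
python3 chk.py
```

```text
{'position': array([0.5917, 0.2186, 0.3945]), 'contact_force': array([-1.7298,  1.002 ,  5.678 ]), 'torque': array([ 0.2634,  0.4145, -0.0201]), 'grip_width': 0.012306089365816912, 'q': array([-1.1258,  0.569 ,  1.0409,  1.4524, -0.4764,  1.5008, -1.5779]), 'clock': 22.55}
tool heading 3.741780238096464
wrist handle 0.78 [369.9 317.6] [0.4908 0.208 ]
wrist bar 0.59 [297.2 317. ] [0.5771 0.2147]
wrist slots 0.92 [191.3 314.3] [0.6244 0.2189]
wrist spout_root 0.95 [194.6 314.4] [0.6228 0.2188]
wrist spout_tip 0.78 [150.3 318.9] [0.6436 0.2181]
wrist spout_tip 0.39 [344.  497.2] [0.5405 0.1084]
scene handle 0.71 [190.6 343.8] [0.4886 0.2164]
scene bar 0.38 [305.2 376.9] [ 0.8315 -0.1248]
scene slots 0.73 [200.2 377.4] [0.6165 0.2281]
scene spout_root 0.93 [203.5 374. ] [0.6148 0.2088]
scene spout_tip 0.62 [238.6 399.6] [0.7592 0.1335]
scene spout_tip 0.58 [205.1 383.8] [0.6452 0.2226]
scene jug_center 0.77 [221.1 361.7] [0.5869 0.1902]
top handle 0.65 [250.6 244.6] [0.4935 0.1965]
top slots 0.72 [193.7 237.3] [0.6305 0.2118]
top spout_root 0.75 [253.5 241.2] [0.4837 0.2006]
top spout_root 0.7 [197.3 235.6] [0.6216 0.2159]
top jug_center 0.65 [225.7 243. ] [0.5663 0.2123]
```

The slots and spout root coincide within about 2 mm. I'll release and retreat.

arm_command --steps "0.035 0 0 0 0; 0.035 0 0 0 0; 0.035 0 0 0 0; 0.035 0 0 -0.03 0; 0.035 0 0 -0.08 0"

```text
clock: 24.22
position: [0.5994, 0.2203, 0.4734]
ee_rot: [[0.992, 0.066, -0.103], [0.064, -0.998, -0.024], [-0.104, 0.017, -0.994]]
contact_force: [0.5, 0.2, 0.5]
grip_width: 0.0348
grip_force: 0.0
```

arm_command --steps "0.035 -0.02 0 -0.03 0; 0.035 -0.05 0 -0.04 0; 0.035 -0.09 0 -0.04 0; 0.035 -0.1 0 -0.04 0; 0.035 -0.1 0 -0.04 0"

```text
clock: 24.85
position: [0.504, 0.2147, 0.524]
ee_rot: [[0.993, 0.068, -0.101], [0.066, -0.998, -0.021], [-0.102, 0.014, -0.995]]
contact_force: [-0.1, 0.7, -0.5]
grip_width: 0.0348
grip_force: 0.0
```

```bash
python3 chk.py
python3 - <<'E'
from h import *
d=snap("wrist")
for q in("jam","can","tumbler_a","onion","tub"):
  D=snap("top")
  for r in vision.tip_of("top",q)[:2]:
    l=r["location"]; print(q,round(r["confidence"],2),at_z(D,(l[1],l[0]),.0)[:2].round(3))
E
```

```text
{'position': array([0.504 , 0.2147, 0.524 ]), 'contact_force': array([-0.0751,  0.6674, -0.5314]), 'torque': array([ 0.0853, -0.1057, -0.0066]), 'grip_width': 0.03476421628757774, 'q': array([-1.4202,  0.2828,  1.1857,  1.4668, -0.266 ,  1.6689, -1.7518]), 'clock': 24.85}
tool heading 3.7894376538631662
wrist handle 0.64 [190.6 313.9] [0.4909 0.2119]
wrist bar 0.77 [ 98.6 316. ] [0.5716 0.2157]
wrist slots 0.62 [ 26.5 314.5] [0.6185 0.2197]
wrist spout_root 0.65 [ 27. 314.] [0.6181 0.22  ]
scene handle 0.78 [191.2 344.7] [0.4927 0.216 ]
scene bar 0.48 [194.3 365.2] [0.5755 0.2124]
scene slots 0.63 [196.6 373.5] [0.5973 0.2338]
scene spout_root 0.57 [198.5 373.2] [0.6009 0.226 ]
scene spout_tip 0.68 [207.3 382. ] [0.6453 0.2108]
scene spout_tip 0.19 [371.4 220.2] [ 0.5914 -0.5426]
scene jug_center 0.76 [217.6 359.3] [0.5715 0.1984]
scene jug_center 0.7 [193.9 342. ] [0.4603 0.2536]
top handle 0.81 [255.3 241.2] [0.4819 0.2048]
top bar 0.63 [217.7 232.4] [0.5684 0.22  ]
top slots 0.64 [198.1 233.4] [0.6197 0.2213]
top spout_root 0.76 [197.4 238.3] [0.6213 0.2092]
top spout_tip 0.77 [189.2 234. ] [0.6419 0.2201]
jam 0.69 [0.698 0.276]
jam 0.59 [ 0.628 -0.144]
can 0.61 [ 0.593 -0.072]
tumbler_a 0.93 [0.711 0.275]
tumbler_a 0.87 [0.703 0.165]
onion 0.6 [ 0.802 -0.008]
tub 0.9 [ 0.378 -0.033]
tub 0.63 [ 0.634 -0.142]
```

All checks agree: the jug's axis is about 5 mm from the mat centre, the slots are on the spout, and the other items detected have not moved. I'll sign off.

```bash
python3 -c "
from rig import job
print(job.sign_off())"
```

```text
the job is handed in; nothing more can be done
None
```

I've handed the job in: the jug stands on the small cork mat, its axis about 5 mm from the centre and the spout pointing away from the robot, with the strainer slots within about 2 mm of the spout; of the other things, I rechecked the jam, can, tumblers, onion and tub and they hadn't moved, but not the sauce or carton, and the verdict wasn't shown.

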